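# Load a casting into the leak-test chamber and close it up

### The job

Take the aluminium casting out of the catch tray, set it down on the rubber pad to change your grip (the tray leaves room only at its ends, the test chamber only at its sides), and lay it flat in the test chamber between the two floor rails, lengthwise with them. Then put the lid on the chamber and swing the clamp bail over until it lies fully down, flat across the lid. Lower the casting and the lid into the chamber rather than dropping them, and leave the other things on the bench where they are.

Things in the scene. Friction and masses are not known exactly. Their poses are not given: they have to be found in the camera images.
- casting: The part to test: plain aluminium block casting 64 (its x) x 44 (its y) x 40 high, with a dark bore 28 wide and four small dark bolt holes drawn on its flat top; about 0.3 kg. Origin: centre of its underside. It looks the same turned half round. It starts lying in the catch tray, lengthwise.
- tray: Narrow sheet-steel catch tray fixed to the bench, with a short sloping chute rising behind it (+x end). Origin: centre of its underside; x runs along its length. Inside 148 long (x) x 52 wide (y), floor at 4 above the bench, long side walls 48 high (above the casting's top), end walls 24 high. The chute rises from x = +78 to x = +171, where it is 120 high.
- pad: Dark rubber set-down pad fixed to the bench, 120 (x) x 150 (y) x 3 thick. Origin: centre of its underside; its top is 3 above the bench.
- chamber: Leak-test chamber: open aluminium box fixed to the bench, outside 92 (x) x 136 (y) x 56 high. Origin: centre of its underside. Inside 74 (x) x 120 (y), floor at 6. On the floor two white rails 6 high, 6 wide run along x, inner faces at y = +-26: the casting lies between them, length along x. Finger room at its sides (y), none at its ends. Posts on the far (+x) side carry the clamp bail.
- lid: Loose lid: aluminium plate 96 (x) x 140 (y) x 8 with a plug 64 x 112 x 5 underneath and a black bar handle 50 long (x), 18 thick (y), 30 high in the middle of the top; 0.4 kg. Origin: centre of the plug's underside (plate 5 to 13 above it, handle 13 to 43). Starts on the bench, handle up. When on, its x lies along the chamber's x (either way round) and its origin 51 above the chamber's.
- bail (a joint): Clamp bail angle in rad: 0 = down, flat across the lid; about 1.7 to 2.0 at the start = swung up and leaning away over the chamber's far side; end stop 2.1. The hinge is stiff: the bail stays where it is left, and takes about 2 to 4 N at the bar.
- bail_hinge (a point): Centre of the bail's hinge axis: 62 along x from the chamber's origin, 70 above the bench. The axis runs along the chamber's y.
- bail_bar (a point): Middle of the bail's black cross bar, round, 14 thick, 98 long, parallel to the chamber's y. The bail is a U: two flat steel arms 9 high at y = +-45 join the bar to the hinge, one either side of the lid's handle. At angle a the bar is at x = 62 - 150 cos a, z = 70 + 150 sin a in the chamber's frame; when down it is 42 clear in front of the chamber's near wall.
- flange: Bystander: round aluminium flange, 68 wide, 34 high, origin under its centre.
- carton: Bystander: small cardboard carton 55 x 45 x 50 high, origin under its centre.
- caliper: Bystander: steel caliper 150 long, lying flat, 12 high.
- plate: Bystander: blank aluminium plate 110 x 80 x 8, without a handle (not the lid).
- bottle: Bystander: amber bottle 56 wide, 110 high.
- screwdriver: Bystander: screwdriver 180 long, lying.
There are look-alikes about, which are no part of the job. Leave any green look-alike of the casting alone. Leave any brown look-alike of the lid alone.

How it is judged:
On the way, in this order (a step that is already met when the one before it is completed fails the run):
1. the casting rests flat on the rubber pad, let go (x of casting in the frame of pad between -0.06 and 0.06 m and y of casting in the frame of pad between -0.075 and 0.075 m and z of casting in the frame of pad between -0.008 and 0.008 m and angle between casting's own z axis and vertical below 0.1 rad and contact force between the fingers and casting below 0.5 N and linear speed of casting below 0.03 m/s), for 0.2 s.
2. the casting lies flat on the chamber's floor between the rails, let go (x of casting in the frame of chamber between -0.008 and 0.008 m and y of casting in the frame of chamber between -0.008 and 0.008 m and z of casting in the frame of chamber between 0.002 and 0.01 m and angle between the x axis of casting and the x axis of chamber, either way round below 0.15 rad and angle between casting's own z axis and vertical below 0.08 rad and contact force between the fingers and casting below 0.5 N and linear speed of casting below 0.03 m/s), for 0.2 s.
3. the lid sits level on the chamber's rim, let go (x of lid in the frame of chamber between -0.008 and 0.008 m and y of lid in the frame of chamber between -0.008 and 0.008 m and z of lid in the frame of chamber between 0.047 and 0.0535 m and angle between the x axis of lid and the x axis of chamber, either way round below 0.15 rad and angle between lid's own z axis and vertical below 0.04 rad and contact force between the fingers and lid below 0.5 N and linear speed of lid below 0.03 m/s), for 0.2 s.
4. the clamp bail is fully down across the lid (value of joint bail below 0.06 rad and velocity of joint bail between -0.1 and 0.1 rad/s), for 0.2 s.
At the end, for the whole second after the job is handed in: Casting on the chamber floor between the rails (centred within 8 mm, lengthwise within 0.15 rad, less than 4 mm off the floor); lid level on the rim (centred within 8 mm, square within 0.15 rad, tilt under 0.04 rad, plug inside); bail down (under 0.06 rad); all released and at rest (all of step 2 and all of step 3 and all of step 4); the robot touches nothing.
It fails at once if the casting is dropped into the chamber (faster than 0.45 m/s inside it) (x of casting in the frame of chamber between -0.04 and 0.04 m and y of casting in the frame of chamber between -0.06 and 0.06 m and z of casting in the frame of chamber below 0.03 m and linear speed of casting above 0.45 m/s).
It fails at once if the lid is dropped onto the chamber (faster than 0.45 m/s just above its seat) (x of lid in the frame of chamber between -0.03 and 0.03 m and y of lid in the frame of chamber between -0.03 and 0.03 m and z of lid in the frame of chamber below 0.075 m and linear speed of lid above 0.45 m/s).
It fails at once if another thing on the bench is moved by more than 40 mm (distance of any of flange, carton, caliper, plate, bottle, screwdriver from where it was at the start of the episode above 0.04 m).
It also fails if it takes over 72 s, if anything falls off the work surface, if the arm or the gripper's body presses on something with over 40 N, if the wrist force passes 120 N, or if a joint passes its speed limit or range.

### The arm

A 6-joint arm with a two-finger parallel gripper is mounted at the origin on the work surface. World frame = base frame: x ahead of the robot, y to its left, z up, the work surface at z = 0. Lengths are in m, angles in rad, forces in N, time in s.
With the tool pointing down it reaches from about 0.325 to 0.75 m from the base axis. Payload 7.6 kg.
Tool frame: the origin (TCP) lies on the centre line of the jaws, within the pads' length; the fingertips stand 22 mm ahead of it and the grasp point (between the pads) lies 3 mm ahead of it (arm.tcp_to_tips is the z of the fingertips in the tool frame, in m); z points along the fingers, y is the line along which they close (so a half turn about z gives the same grasp; the last joint's range is limited). The gripper opens to 85 mm and grips with 20 to 120 N. Pads are 22 mm wide; open, the fingers measure 114 mm over their backs; the gripper's body (76 mm by 85 mm) begins 54 mm behind the grasp point. The pads swing forward as they close: fully open they stand 13 mm farther back than shut.
Start: joints at [1.253, 0.052, 1.401, -0, 1.689, -0.07], TCP at [0.129, 0.509, 0.253] pointing down, gripper open.
Joint ranges: [-2.9, 2.9], [-0.91, 2.17], [0.12, 2.37], [-1.06, 4.2], [0.26, 2.73], [-2.93, 2.93]. Speed limits (rad/s): [2.57, 2.57, 3.01, 3.14, 3.14, 3.14].

### API

Orientations are given as a rotation vector (axis times angle).
In Python, from station import arm gives the robot as it stands. The module is installed in compiled form; this text tells all that it offers.
- The arm moves only by the tool arm_command, never from a script. Its argument "plan" is a list of rows, each a list of 3 entries, a list of its own where there are three numbers: the shift along the tool's x, y, z in mm, then the turn about the tool's z in degrees, then the opening, from 0 (shut) to 1 (fully open). A call has 1 to 10 rows; each row is the pose to reach, as a shift and turn from the pose commanded when the call began, along the tool's axes at that moment; what a row does not reach only later rows make up. A row lasts 1/12 s, in which the tool goes at most 41.7 mm and 7.16 degrees, less where a joint would pass 70% of its speed; a pose out of reach is approached as far as the arm can. A call with a gripper value outside its range is refused whole. The fingers move at their own pace and stop on an object; "newtons" is the grip in N (left out, the last holds). Time passes only in rows, so rows that repeat a pose let the fingers close. It gives the time, the measured TCP pose, the force, the opening and the grip force at its end, in the units of the state.
- arm.get_state(): the state, without advancing time (a new reading comes with each control period).
- arm.camera(name): name is "scene" or "top" or "wrist"; returns (picture, depth): 400x640x3 uint8, red, green, blue; 400x640 float32, m along the optical axis (not along the pixel's ray), 0 where there is no reading.
- arm.calibration(name): a dict with "fovy" (degrees; the focal length in pixels is half the picture's height over the tangent of half this angle, whatever the lens; pixels are square), "cx", "cy" (the principal point, pixels), "D" ([k1, k2, p1, p2, k3] as OpenCV has them; the pictures are not rectified), "extrinsics" (4x4, takes a point from world to camera coordinates). Camera axes: x right, y up, looking along -z (the intrinsics and any distortion apply to the point x, -y, -z); pixel columns grow to the right and rows downward; lengths in m; the calibration is good to about 2 mm. A picture is of the moment at which its call begins: read the wrist's pose just before it. calibration takes no time and is no camera call; for the wrist camera it gives the pose at the moment of the call.
- arm.finish_job(): hands the job in; it is judged then, once.
The state is a dict: "clock": time; "qpos": joint angles; "joint_velocities": joint speeds; "joint_efforts": joint torques, N m; "eef_pos": TCP position; "tool_rot": TCP orientation; "ft_force": force on the tool from outside, world axes, zero at the start; "torque": the same for the moment, N m; "gripper_width": opening from 0.0 (shut) to 1.0 (fully open); "gripper_force": force on a finger pad.
Only numpy, scipy, OpenCV 4.12 (cv2) and the standard library are available. Lean on these libraries where they do the work, as an engineer would, in place of code of your own. Each camera call takes 0.05 s, during which the arm holds its last target. There are 200 camera calls.

## Working session

There is one attempt and no reset: what is moved stays moved. The work goes in short steps, Python scripts to look and compute and a tool call to move; the robot and the scene stay as the last step left them, time stands still between calls to the robot, and variables do not carry over. Pictures are saved under pics/ and viewed, at most 10 in all, crops included, and the job is handed in when it is done.

Besides the shell and the picture viewer there is one more tool, called after "Request:" as a command line: name --argument value ..., lists and objects as JSON in quotes. arm_command: Moves the arm, as the interface text tells. Its arguments: {"type":"object","properties":{"plan":{"type":"array","items":{"type":"array"}},"newtons":{"type":"number"}},"required":["plan"]}

```bash
mkdir -p pics
cat > h.py <<'E'
import numpy as np, cv2
from station import arm
def cam(name):
    c=arm.calibration(name); p,d=arm.camera(name)
    return c,p,d
def K(c):
    f=200/np.tan(np.radians(c["fovy"])/2)
    return np.array([[f,0,c["cx"]],[0,f,c["cy"]],[0,0,1.]])
def pts(c,d,uv=None):
    "world xyz for each pixel (uv Nx2) or all pixels"
    if uv is None:
        u,v=np.meshgrid(np.arange(640.),np.arange(400.)); uv=np.stack([u,v],-1).reshape(-1,2); full=True
    else: uv=np.array(uv,float); full=False
    n=cv2.undistortPoints(uv.reshape(-1,1,2),K(c),np.array(c["D"])).reshape(-1,2)
    z=d[uv[:,1].round().astype(int),uv[:,0].round().astype(int)]
    P=np.stack([n[:,0]*z,-n[:,1]*z,-z,np.ones_like(z)],-1)
    W=(P@np.linalg.inv(np.array(c["extrinsics"])).T)[:,:3]
    return W.reshape(400,640,3) if full else W
def save(n,p,s=1): cv2.imwrite("pics/"+n,cv2.resize(p[...,::-1],None,fx=s,fy=s,interpolation=cv2.INTER_CUBIC))
E
python3 - <<'E'
from h import *
import pickle
for n in ("top","scene"):
    c,p,d=cam(n); save(n+"0.png",p); pickle.dump((c,p,d),open(n+"0.pkl","wb"))
s=arm.get_state(); print({k:np.round(v,3) for k,v in s.items()}, arm.tcp_to_tips)
E
```

```text
{'clock': np.float64(0.1), 'qpos': array([ 1.253,  0.053,  1.402, -0.   ,  1.689, -0.07 ]), 'joint_velocities': array([ 0.   , -0.001, -0.003, -0.   , -0.   ,  0.001]), 'joint_efforts': array([ 1.0000e-03, -3.8259e+01, -3.6098e+01, -0.0000e+00,  5.0000e-03,
        0.0000e+00]), 'eef_pos': array([0.129, 0.509, 0.253]), 'tool_rot': array([-3.880e-01, -3.117e+00,  2.000e-03]), 'ft_force': array([0.591, 0.573, 0.431]), 'torque': array([ 0.013,  0.071, -0.044]), 'gripper_force': np.float64(0.0), 'gripper_width': np.float64(1.001)} 0.022
```

View pics/top0.png

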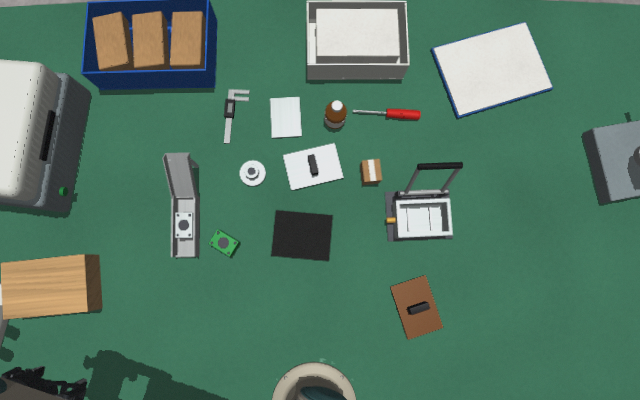

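View pics/scene0.png

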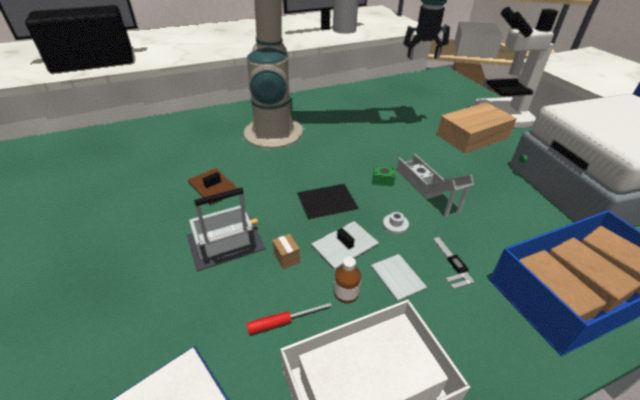

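Top view: the casting candidates are the grey block in the tray at (184,225) and a green one at (225,243). The grey one lies in the tray and is plain aluminium, so it fits. The lid candidates are the aluminium plate with a black bar at (313,166), a brown one at (417,307) and a blank plate at (286,117). The one at (313,166) fits because it is aluminium and has a handle. The pad is at (302,236) and the chamber at (423,218), with its bail leaning away to +x.

Run:
```python
from h import *
import pickle
c,p,d=pickle.load(open("top0.pkl","rb")); save("crop1.png",p[130:280,150:470],2.5)
W=pts(c,d)
print("cam",np.linalg.inv(c["extrinsics"])[:3,3], c["D"])
def box(n,u0,u1,v0,v1,zl,zh,col=None):
    w=W[v0:v1,u0:u1].reshape(-1,3); im=p[v0:v1,u0:u1].reshape(-1,3).astype(int)
    m=(w[:,2]>zl)&(w[:,2]<zh)
    if col: m&=col(im)
    q=w[m]
    if len(q)<5: print(n,len(q)); return
    r=cv2.minAreaRect((q[:,:2]*1000).astype(np.float32))
    print(n,len(q),np.round(r[0],1),np.round(r[1],1),round(r[2],1),"z",np.round(np.percentile(q[:,2],[5,50,95])*1000,1),"med",np.round(np.median(q[:,:2],0)*1000,1))
dark=lambda i:i.max(1)<60
gray=lambda i:(np.ptp(i,axis=1)<35)&(i.max(1)>90)
box("casting",172,198,205,245,.036,.0465)
box("tray walls",160,205,190,262,.0475,.06)
box("tray low",160,205,190,262,.015,.06)
box("tray all",155,205,150,262,.012,.2)
box("pad",265,340,205,265,-.01,.02,dark)
box("chamber rim",385,460,185,245,.05,.062)
box("chamber all",385,460,190,245,.012,.065)
box("lid plate",275,350,140,195,.006,.03,gray)
box("lid handle",275,350,140,195,.033,.06)
box("bail",400,470,150,200,.1,.3)
box("bailbar",400,470,150,200,.19,.3)
box("carton",355,390,155,190,.035,.07); box("flange",235,272,155,190,.01,.05);box("bottle",320,352,90,135,.02,.15)
box("green",205,245,225,262,.02,.06)
for uv in [(184,225),(177,225),(302,236),(300,180),(313,166),(440,166),(420,215),(180,160),(250,250)]:
    print(uv,np.round(W[uv[1],uv[0]]*1000,1))
```

```text
cam [0.36392045 0.00602428 1.13871614] [-0.07264003  0.          0.          0.          0.        ]
casting 496 [452.7 321.9] [99.8 58.8] 0.5 z [38.8 43.6 46. ] med [450.8 320.3]
tray walls 189 [456.2 322.7] [164.8  59.3] 1.1 z [47.7 49.2 54.9] med [453.  324.5]
tray low 1257 [457.5 322.7] [168.2  60.9] 1.1 z [21.4 42.5 50. ] med [455.6 322.5]
tray all 2348 [498.4 323.5] [250.1  60.9] 1.1 z [ 21.8  46.9 103.8] med [529.4 325. ]
pad 2585 [425.9  26.2] [148.4 117.7] 84.3 z [-0.4  3.2  6.6] med [425.7  25.4]
chamber rim 649 [ 474.4 -278.7] [114.1 139.7] 1.9 z [52.1 55.9 59.6] med [ 465.7 -275.9]
chamber all 1152 [ 471.6 -268.6] [160.7 115.7] 88.5 z [13.7 53.1 58.9] med [ 467.5 -275.1]
lid plate 1759 [605.1  -5. ] [ 96.6 140.4] 13.2 z [ 9.5 13.  16.5] med [604.2  -5. ]
lid handle 143 [604.5  -4.8] [50.2 17.8] 13.0 z [38.6 43.2 46.2] med [603.7  -4.5]
bail 500 [ 548.9 -276.2] [39.3 99.9] 1.3 z [114.3 218.7 224.8] med [ 556.1 -274.8]
bailbar 338 [ 558.9 -274.8] [18.2 97.9] 2.6 z [197.5 221.2 225. ] med [ 558.9 -272.6]
carton 415 [ 585.6 -150.8] [56.1 46.1] 4.8 z [43.4 50.4 53.8] med [ 584.8 -150.1]
flange 460 [588.  153.3] [66.2 64.1] 87.0 z [10.3 13.9 36.3] med [585.4 151.7]
bottle 468 [732.6 -62. ] [53.2 53.4] 81.7 z [ 30.4  76.7 111. ] med [724.2 -60.1]
green 480 [405.6 221.8] [65.1 44.7] 58.9 z [34.6 40.  43.2] med [405.2 220. ]
(184, 225) [450.8 321.3  41.3]
(177, 225) [450.6 337.6  46.1]
(302, 236) [423.5  25.3  -0.9]
(300, 180) [568.4  29.5  12.3]
(313, 166) [598.   -4.4  46. ]
(440, 166) [ 559.1 -275.1  221.2]
(420, 215) [ 474.9 -282.1    7.3]
(180, 160) [606.1 321.   91.8]
(250, 250) [388.3 160.   -1.4]
```

View pics/crop1.png

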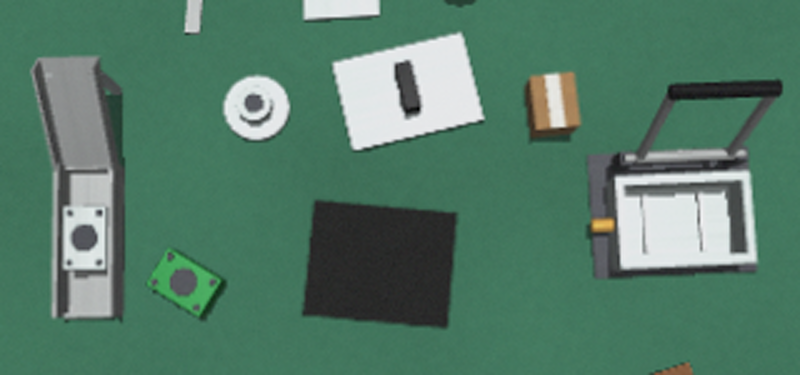

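The crop confirms the grey block in the tray and the aluminium handled lid. Next I refine the poses and work out the first move.

```bash
cat >> h.py <<'E'
from scipy.spatial.transform import Rotation as R
def go(x,y,z,ydeg):
    "print shift(mm, tool axes) and turn(deg) to put TCP at x,y,z mm with tool y axis along world angle ydeg (mod 180)"
    s=arm.get_state(); M=R.from_rotvec(s["tool_rot"]).as_matrix()
    cur=np.degrees(np.arctan2(M[1,1],M[0,1]))
    dw=(ydeg-cur+90)%180-90           # world yaw change
    sh=M.T@(np.array([x,y,z])-s["eef_pos"]*1000)
    t=dw*np.sign(M[2,2])
    print("clk",round(float(s["clock"]),2),"pos",np.round(s["eef_pos"]*1000,1),"yang",round(cur,1),"q6",round(s["qpos"][5],2),"F",np.round(s["ft_force"],1),"w",round(float(s["gripper_width"]),3),"gf",round(float(s["gripper_force"]),1))
    print("shift",np.round(sh,1),"turn",round(t,1),"or",round(t-180*np.sign(t),1))
E
python3 - <<'E'
from h import *
import pickle
c,p,d=pickle.load(open("top0.pkl","rb")); W=pts(c,d)
def rect(n,u0,u1,v0,v1,zl,zh,f):
    w=W[v0:v1,u0:u1]; im=p[v0:v1,u0:u1].astype(int)
    m=((w[...,2]>zl)&(w[...,2]<zh)&f(im)).astype(np.uint8)
    k,l,st,_=cv2.connectedComponentsWithStats(m); m=l==1+np.argmax(st[1:,4])
    r=cv2.minAreaRect((w[m][:,:2]*1000).astype(np.float32)); print(n,m.sum(),np.round(r[0],1),np.round(r[1],1),round(r[2],1))
br=lambda t:(lambda i:i.min(-1)>t)
for t in (150,180,200): rect("rim%d"%t,385,460,185,245,.045,.065,br(t)); rect("cast%d"%t,172,198,205,245,.034,.05,br(t))
rect("bore",174,194,213,236,.03,.05,lambda i:i.max(-1)<100)
rect("bar",400,470,150,200,.18,.3,lambda i:i.max(-1)<60)
go(450,320,180,1)
E
```

```text
rim150 562 [ 463.9 -279.1] [ 92.1 138. ] 2.2
cast150 290 [450.8 321.8] [61.7 39.8] 1.5
rim180 507 [ 463.9 -278.9] [ 91.1 136.6] 1.9
cast180 247 [452.  321.8] [59.3 39.8] 1.5
rim200 441 [ 464.6 -278.5] [ 89.9 135.8] 2.3
cast200 214 [452.  321.8] [58.5 39.8] 1.5
bore 73 [450.8 321.9] [22.8 22.3] 30.7
bar 288 [ 560.6 -274.9] [14.2 97. ] 2.1
clk 0.1 pos [128.7 508.7 252.6] yang 75.8 q6 -0.07 F [0.6 0.6 0.4] w 1.001 gf 0.0
shift [-357.8 -104.    72.7] turn 74.8 or -105.2
```

Request:
arm_command --plan '[[[-358, -104, 73], 74.5, 1], [[-358, -104, 73], 74.5, 1], [[-358, -104, 73], 74.5, 1], [[-358, -104, 73], 74.5, 1], [[-358, -104, 73], 74.5, 1], [[-358, -104, 73], 74.5, 1], [[-358, -104, 73], 74.5, 1], [[-358, -104, 73], 74.5, 1], [[-358, -104, 73], 74.5, 1], [[-358, -104, 73], 74.5, 1]]' --newtons 40

```text
clock: 0.93
eef_pos: [0.4539, 0.3162, 0.1778]
tool_rot: [2.152, 2.288, -0.005]
ft_force: [-0.4, 0.2, -0.5]
gripper_width: 1.001
gripper_force: 0.0
```

Run:
```python
from h import *
c,p,d=cam("wrist"); save("w1.png",p); W=pts(c,d)
m=(W[...,2]>.034)&(W[...,2]<.0465)&(p.min(-1)>130)&(abs(W[...,0]-.451)<.045)&(abs(W[...,1]-.322)<.023)
r=cv2.minAreaRect((W[m][:,:2]*1000).astype(np.float32)); print(m.sum(),r)
go(451,322,31,1.3)
```

```text
2362 ((452.6522521972656, 323.0090026855469), (63.8393669128418, 44.613895416259766), 0.9865462779998779)
clk 0.98 pos [452.7 317.4 178.2] yang 3.1 q6 0.49 F [ 0.7 -0.6 -0.2] w 1.002 gf 0.0
shift [  5.   -1.  147.2] turn 1.8 or -178.2
```

View pics/w1.png

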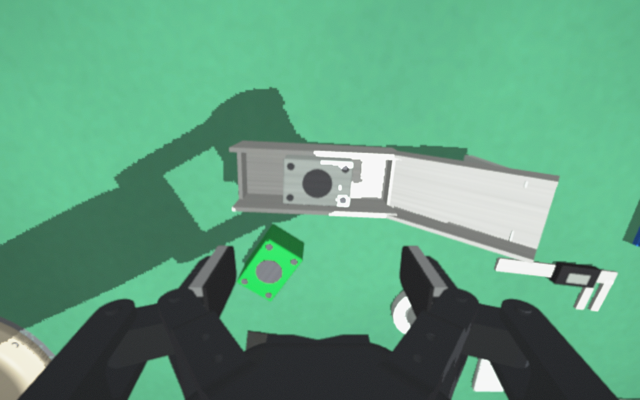

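The wrist view shows the grey casting in the tray at (318,182), between the fingers. The green look-alike at (270,268) is outside the tray.

Request:
arm_command --plan '[[[4, 1, 30], 1.8, 1], [[4, 1, 60], 1.8, 1], [[4, 1, 90], 1.8, 1], [[4, 1, 90], 1.8, 1], [[4, 1, 90], 1.8, 1]]'

```text
clock: 1.4
eef_pos: [0.4497, 0.3244, 0.0893]
tool_rot: [-2.171, -2.269, 0.006]
ft_force: [0.3, -0.0, 0.0]
gripper_width: 0.998
gripper_force: 0.0
```

Run:
```python
from h import *
go(452.3,322.5,32,1.2)
```

```text
clk 1.4 pos [449.7 324.4  89.3] yang 2.5 q6 0.51 F [ 0.3 -0.   0. ] w 0.998 gf 0.0
shift [-2.   2.7 57.3] turn 1.3 or -178.7
```

Request:
arm_command --plan '[[[-2, 2.7, 0], 1.3, 1], [[-2, 2.7, 20], 1.3, 1], [[-2, 2.7, 40], 1.3, 1], [[-2, 2.7, 55], 1.3, 1], [[-2, 2.7, 57], 1.3, 1], [[-2, 2.7, 57], 1.3, 1]]'

```text
clock: 1.9
eef_pos: [0.4544, 0.3229, 0.0347]
tool_rot: [2.2, 2.242, 0.002]
ft_force: [-0.2, 0.4, -0.2]
gripper_width: 1.0
gripper_force: 0.0
```

Run:
```python
from h import *
go(452.3,322.5,32,1.2)
```

```text
clk 1.9 pos [454.4 322.9  34.7] yang 1.1 q6 0.53 F [-0.2  0.4 -0.2] w 1.0 gf 0.0
shift [-0.4 -2.1  2.7] turn -0.1 or 179.9
```

Request:
arm_command --plan '[[[0, -2, 2], 0, 1], [[0, -2, 2], 0, 0.6], [[0, -2, 2], 0, 0.4], [[0, -2, 2], 0, 0.4], [[0, -2, 2], 0, 0.4], [[0, -2, 2], 0, 0.4], [[0, -2, 2], 0, 0.4], [[0, -2, 2], 0, 0.4]]' --newtons 50

```text
clock: 2.57
eef_pos: [0.4527, 0.3231, 0.0331]
tool_rot: [2.2, 2.242, 0.005]
ft_force: [-1.1, -1.3, 6.5]
gripper_width: 0.739
gripper_force: 57.5
```

Run:
```python
from h import *
go(452.3,322.5,150,1.2)
```

```text
clk 2.57 pos [452.7 323.1  33.1] yang 1.1 q6 0.53 F [-1.1 -1.3  6.5] w 0.739 gf 57.5
shift [-4.000e-01 -1.000e-01 -1.169e+02] turn -0.1 or 179.9
```

Request:
arm_command --plan '[[[0, 0, -5], 0, 0.4], [[0, 0, -15], 0, 0.4], [[0, 0, -30], 0, 0.4], [[0, 0, -50], 0, 0.4], [[0, 0, -70], 0, 0.4], [[0, 0, -90], 0, 0.4], [[0, 0, -90], 0, 0.4], [[0, 0, -90], 0, 0.4]]'

```text
clock: 3.23
eef_pos: [0.4521, 0.3227, 0.1221]
tool_rot: [2.2, 2.242, 0.003]
ft_force: [-0.1, 0.0, -4.0]
gripper_width: 0.738
gripper_force: 56.4
```

Run:
```python
from h import *
go(426,26,90,-3)
```

```text
clk 3.23 pos [452.1 322.7 122.1] yang 1.1 q6 0.53 F [-0.1  0.  -4. ] w 0.738 gf 56.4
shift [-296.2  -31.7   31.7] turn 4.1 or -175.9
```

Request:
arm_command --plan '[[[-25, -3, 0], 1, 0.4], [[-60, -6, 0], 2, 0.4], [[-95, -10, 0], 3, 0.4], [[-130, -14, 0], 4, 0.4], [[-165, -17, 0], 4, 0.4], [[-200, -21, 0], 4, 0.4], [[-235, -25, 5], 4, 0.4], [[-265, -28, 15], 4, 0.4], [[-285, -31, 25], 4, 0.4], [[-296, -32, 32], 4, 0.4]]'

```text
clock: 4.07
eef_pos: [0.4235, 0.0238, 0.0866]
tool_rot: [-2.278, -2.16, 0.005]
ft_force: [-0.2, 0.4, -3.9]
gripper_width: 0.737
gripper_force: 56.5
```

Request:
arm_command --plan '[[[0, 0, 20], 0, 0.4], [[0, 0, 40], 0, 0.4], [[0, 0, 50], 0, 0.4], [[0, 0, 53], 0, 0.4], [[0, 0, 53], 0, 0.4], [[0, 0, 53], 0, 0.4], [[0, 0, 53], 0, 0.4]]'

```text
clock: 4.65
eef_pos: [0.4261, 0.0261, 0.0373]
tool_rot: [2.276, 2.164, 0.002]
ft_force: [0.5, 0.2, -3.4]
gripper_width: 0.741
gripper_force: 56.3
```

Run:
```python
from h import *
go(426,26,32.3,-3)
```

```text
clk 4.65 pos [426.1  26.1  37.3] yang -2.9 q6 0.03 F [ 0.5  0.2 -3.4] w 0.741 gf 56.3
shift [-0.1 -0.1  5. ] turn 0.1 or -179.9
```

Request:
arm_command --plan '[[[0, 0, 2], 0, 0.4], [[0, 0, 4], 0, 0.4], [[0, 0, 5], 0, 0.4], [[0, 0, 5], 0, 0.4], [[0, 0, 5], 0, 1], [[0, 0, 5], 0, 1], [[0, 0, 5], 0, 1], [[0, 0, 5], 0, 1], [[0, 0, 5], 0, 1], [[0, 0, 5], 0, 1]]'

```text
clock: 5.48
eef_pos: [0.4255, 0.026, 0.0313]
tool_rot: [2.277, 2.164, 0.0]
ft_force: [-0.8, -0.2, 0.1]
gripper_width: 0.998
gripper_force: 0.0
```

Request:
arm_command --plan '[[[0, 0, -20], 0, 1], [[0, 0, -50], 0, 1], [[0, 0, -80], 7, 1], [[0, 0, -100], 14, 1], [[0, 0, -120], 21, 1], [[0, 0, -120], 28, 1], [[0, 0, -120], 35, 1], [[0, 0, -120], 42, 1], [[0, 0, -120], 49, 1], [[0, 0, -120], 56, 1]]'

```text
clock: 6.32
eef_pos: [0.4253, 0.026, 0.1513]
tool_rot: [-3.029, -0.833, -0.0]
ft_force: [0.2, -0.6, 0.3]
gripper_width: 1.001
gripper_force: 0.0
```

Request:
arm_command --plan '[[[0, 0, 0], 7, 1], [[0, 0, 0], 14, 1], [[0, 0, 0], 21, 1], [[0, 0, 0], 28, 1], [[0, 0, 0], 34, 1], [[0, 0, 0], 34, 1], [[0, 0, 0], 34, 1], [[0, 0, 0], 34, 1]]'

```text
clock: 6.98
eef_pos: [0.4254, 0.0259, 0.1513]
tool_rot: [-3.141, 0.075, 0.0]
ft_force: [0.2, -0.6, 1.7]
gripper_width: 0.999
gripper_force: 0.0
```

Run:
```python
from h import *
for i in (1,2):
    c,p,d=cam("wrist" if i==1 else "top"); W=pts(c,d)
    m=(W[...,2]>.034)&(W[...,2]<.052)&(p.min(-1)>60)&(abs(W[...,0]-.426)<.05)&(abs(W[...,1]-.026)<.05)
    print(m.sum(),cv2.minAreaRect((W[m][:,:2]*1000).astype(np.float32)) if m.sum()>4 else 0, np.median(W[m][:,2]))
    if i==1: save("w2.png",p)
go(426,26,35,87)
```

```text
3663 ((426.00811767578125, 26.146751403808594), (43.94751739501953, 63.40681457519531), 86.74006652832031) 0.043089470793428286
0 0 nan
clk 7.08 pos [425.4  25.9 151.3] yang -92.8 q6 1.59 F [-1.1 -1.   0.2] w 0.998 gf 0.0
shift [ 6.000e-01 -1.000e-01  1.163e+02] turn 0.2 or -179.8
  return _methods._mean(a, axis=axis, dtype=dtype,
  ret = ret.dtype.type(ret / rcount)
```

Casting lies flat on the pad at (426, 26), yaw −3.3°, and is released. I now regrip it by its sides.

Request:
arm_command --plan '[[[0.5, 0, 35], 0.5, 1], [[0.5, 0, 70], 0.5, 1], [[0.5, 0, 95], 0.5, 1], [[0.5, 0, 110], 0.5, 1], [[0.5, 0, 114], 0.5, 0.9], [[0.5, 0, 114], 0.5, 0.5], [[0.5, 0, 114], 0.5, 0.2], [[0.5, 0, 114], 0.5, 0.2], [[0.5, 0, 114], 0.5, 0.2], [[0.5, 0, 114], 0.5, 0.2]]'

```text
clock: 7.92
eef_pos: [0.4271, 0.026, 0.039]
tool_rot: [-3.14, 0.093, -0.005]
ft_force: [-0.7, -0.0, 6.1]
gripper_width: 0.5
gripper_force: 53.6
```

Request:
arm_command --plan '[[[0, 0, 0], 0, 0.2], [[0, 0, 0], 0, 0.2], [[0, 0, -5], 0, 0.2], [[0, 0, -15], 0, 0.2], [[0, 0, -35], 0, 0.2], [[0, 0, -60], 0, 0.2], [[0, 0, -90], 0, 0.2], [[0, 0, -110], 0, 0.2], [[0, 0, -110], 0, 0.2], [[0, 0, -110], 0, 0.2]]'

```text
clock: 8.75
eef_pos: [0.4261, 0.0259, 0.148]
tool_rot: [-3.14, 0.094, -0.003]
ft_force: [0.2, 0.2, -4.3]
gripper_width: 0.506
gripper_force: 52.7
```

Run:
```python
from h import *
go(463.9,-279,147,92.1)
```

```text
clk 8.75 pos [426.1  25.9 148. ] yang -93.4 q6 1.6 F [ 0.2  0.2 -4.3] w 0.506 gf 52.7
shift [ 55.9 302.1   1. ] turn -5.5 or 174.5
```

Request:
arm_command --plan '[[[5, 25, 0], -0.5, 0.2], [[11, 60, 0], -1, 0.2], [[18, 95, 0], -2, 0.2], [[24, 130, 0], -3, 0.2], [[31, 165, 0], -4, 0.2], [[37, 200, 0], -5, 0.2], [[44, 235, 0], -5.5, 0.2], [[50, 265, 0], -5.5, 0.2], [[54, 290, 0], -5.5, 0.2], [[56, 302, 0], -5.5, 0.2]]'

```text
clock: 9.58
eef_pos: [0.4625, -0.2811, 0.1445]
tool_rot: [-3.139, -0.053, 0.006]
ft_force: [0.3, -0.1, -3.7]
gripper_width: 0.502
gripper_force: 52.9
```

Request:
arm_command --plan '[[[0, 0, 0], 0, 0.2], [[0, 0, 0], 0, 0.2], [[0, 0, 0], 0, 0.2]]'

```text
clock: 9.83
eef_pos: [0.4635, -0.2775, 0.1462]
tool_rot: [-3.139, -0.058, 0.002]
ft_force: [0.3, -0.2, -3.0]
gripper_width: 0.508
gripper_force: 52.9
```

Run:
```python
from h import *
c,p,d=cam("wrist"); W=pts(c,d); save("w3.png",p)
m=(W[...,2]>.049)&(W[...,2]<.063)&(abs(W[...,0]-.464)<.06)&(abs(W[...,1]+.279)<.085)&(p.min(-1)>120)
q=W[m][:,:2]*1000
print(m.sum(),cv2.minAreaRect(q.astype(np.float32)))
# casting in hand
m2=(W[...,2]>.135)&(W[...,2]<.17)&(p.min(-1)>60)&(abs(W[...,0]-.464)<.045)&(abs(W[...,1]+.279)<.04)
print(m2.sum(),cv2.minAreaRect((W[m2][:,:2]*1000).astype(np.float32)) if m2.sum()>4 else 0,np.median(W[m2][:,2]) if m2.sum() else 0)
go(463.9,-279,147,92.1)
```

```text
4456 ((464.93157958984375, -278.55145263671875), (92.65817260742188, 136.81427001953125), 1.6970534324645996)
9897 ((462.3777770996094, -279.0545959472656), (64.71157836914062, 79.57919311523438), 2.007376194000244) 0.14995110408503454
clk 9.88 pos [ 463.6 -277.4  146.6] yang -87.8 q6 0.93 F [-0.9 -0.3 -4.2] w 0.502 gf 52.9
shift [ 0.2  1.6 -0.4] turn 0.1 or -179.9
```

View pics/w3.png

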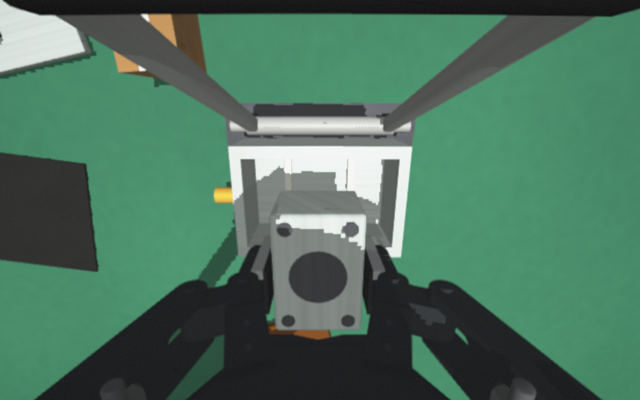

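The wrist view shows the chamber with its rails (centre about (320,200)), the casting held squarely at (320,275), and the bail leaning away beyond. I lower slowly.

Request:
arm_command --plan '[[[1.8, 0.6, 10], 0.1, 0.2], [[1.8, 0.6, 28], 0.1, 0.2], [[1.8, 0.6, 45], 0.1, 0.2], [[1.8, 0.6, 60], 0.1, 0.2], [[1.8, 0.6, 72], 0.1, 0.2], [[1.8, 0.6, 80], 0.1, 0.2], [[1.8, 0.6, 86], 0.1, 0.2], [[1.8, 0.6, 92], 0.1, 0.2], [[1.8, 0.6, 92], 0.1, 0.2], [[1.8, 0.6, 92], 0.1, 0.2]]'

```text
clock: 10.72
eef_pos: [0.4658, -0.2795, 0.0555]
tool_rot: [3.141, 0.054, 0.0]
ft_force: [0.3, -0.3, -2.6]
gripper_width: 0.501
gripper_force: 52.9
```

Run:
```python
from h import *
go(465.3,-278.1,41,92)
c=arm.calibration("wrist"); print("cam",np.linalg.inv(c["extrinsics"])[:3,3])
```

```text
clk 10.72 pos [ 465.8 -279.5   55.5] yang -88.0 q6 0.93 F [ 0.3 -0.3 -2.6] w 0.501 gf 52.9
shift [-0.4 -1.4 14.5] turn -0.0 or 180.0
cam [ 0.54265563 -0.27677075  0.17610581]
```

Request:
arm_command --plan '[[[-0.3, -0.5, 4], 0, 0.2], [[-0.3, -0.5, 8], 0, 0.2], [[-0.3, -0.5, 11], 0, 0.2], [[-0.3, -0.5, 13], 0, 0.2], [[-0.3, -0.5, 14.5], 0, 0.2], [[-0.3, -0.5, 14.5], 0, 0.2], [[-0.3, -0.5, 14.5], 0, 0.2]]'

```text
clock: 11.3
eef_pos: [0.4655, -0.2791, 0.0421]
tool_rot: [3.141, 0.054, 0.001]
ft_force: [-4.2, 1.8, 5.5]
gripper_width: 0.503
gripper_force: 54.0
```

Run:
```python
from h import *
go(465.3,-278.1,41,92)
```

```text
clk 11.3 pos [ 465.5 -279.1   42.1] yang -88.0 q6 0.93 F [-4.2  1.8  5.5] w 0.503 gf 54.0
shift [-0.1 -1.   1.1] turn -0.0 or 180.0
```

Request:
arm_command --plan '[[[0, 0, 0], 0, 0.6], [[0, 0, 0], 0, 0.68], [[0, 0, 0], 0, 0.68], [[0, 0, 0], 0, 0.68], [[0, 0, -15], 0, 0.68], [[0, 0, -40], 0, 0.68], [[0, 0, -75], 0, 0.68], [[0, 0, -115], 0, 0.68], [[0, 0, -150], 0, 0.68], [[0, 0, -170], 0, 0.68]]'

```text
clock: 12.13
eef_pos: [0.4662, -0.2795, 0.2159]
tool_rot: [3.137, 0.054, 0.008]
ft_force: [1.0, 0.6, 0.0]
gripper_width: 0.675
gripper_force: 0.0
```

Request:
arm_command --plan '[[[0, 0, 0], 0, 0.68], [[0, 0, 0], 0, 0.68]]'

```text
clock: 12.3
eef_pos: [0.4657, -0.2792, 0.212]
tool_rot: [3.14, 0.054, 0.004]
ft_force: [0.4, 0.5, -0.5]
gripper_width: 0.679
gripper_force: 0.0
```

Run:
```python
from h import *
c,p,d=cam("wrist"); W=pts(c,d); save("w4.png",p)
for zl,zh,hx,hy in ((.05,.063,.06,.085),(.036,.049,.032,.028)):
    m=(W[...,2]>zl)&(W[...,2]<zh)&(abs(W[...,0]-.464)<hx+.008)&(abs(W[...,1]+.279)<hy)&(p.min(-1)>30)
    print(m.sum(),cv2.minAreaRect((W[m][:,:2]*1000).astype(np.float32)),np.median(W[m][:,2]))
go(604.5,-4.8,200,103)
```

```text
3948 ((470.0152282714844, -278.3641052246094), (102.72215270996094, 136.52462768554688), 1.9674160480499268) 0.055916249090494
2726 ((461.599365234375, -277.7995300292969), (69.12545013427734, 55.92995834350586), 1.9960532188415527) 0.04604545921068501
clk 12.35 pos [ 465.2 -278.8  210.1] yang -88.0 q6 0.93 F [-0.2  0.1  0. ] w 0.68 gf 0.0
shift [ 148.7 -269.    10.2] turn -11.0 or 169.0
```

View pics/w4.png

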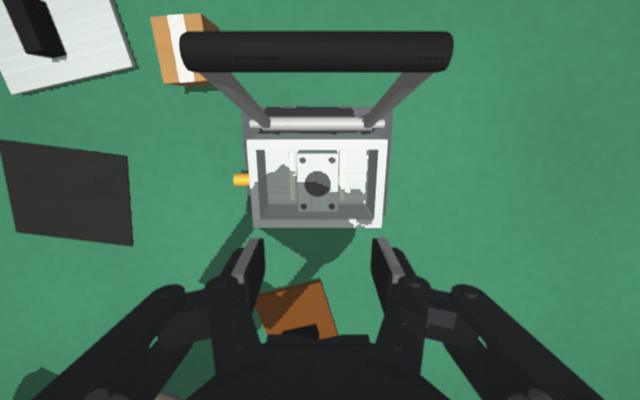

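The casting (317,183) lies between the rails inside the chamber, clear of the fingers. Next I go to the lid with a half turn, so the wrist camera stays on the robot's side, away from the bail.

Request:
arm_command --plan '[[[0, -25, -10], -7, 0.8], [[0, -60, -20], -14, 0.8], [[0, -95, -20], -21, 0.8], [[0, -130, -20], -28, 0.8], [[15, -160, -20], -35, 0.8], [[45, -185, -20], -42, 0.8], [[75, -210, -20], -49, 0.8], [[105, -235, -20], -56, 0.8], [[130, -255, -20], -63, 0.8], [[148, -269, -20], -70, 0.8]]'

```text
clock: 13.18
eef_pos: [0.6047, -0.0025, 0.2277]
tool_rot: [-2.532, -1.854, 0.005]
ft_force: [0.2, 0.5, 0.5]
gripper_width: 0.801
gripper_force: 0.0
```

Request:
arm_command --plan '[[[0, 0, 0], -7, 0.8], [[0, 0, 0], -14, 0.8], [[0, 0, 0], -21, 0.8], [[0, 0, 0], -28, 0.8], [[0, 0, 0], -35, 0.8], [[0, 0, 0], -42, 0.8], [[0, 0, 0], -49, 0.8], [[0, 0, 0], -56, 0.8], [[0, 0, 0], -63, 0.8], [[0, 0, 0], -70, 0.8]]'

```text
clock: 14.02
eef_pos: [0.6033, -0.0049, 0.228]
tool_rot: [-1.013, -2.969, 0.002]
ft_force: [-0.7, -0.9, -0.6]
gripper_width: 0.795
gripper_force: 0.0
```

Request:
arm_command --plan '[[[0, 0, 0], -7, 0.8], [[0, 0, 0], -14, 0.8], [[0, 0, 0], -21, 0.8], [[0, 0, 0], -28, 0.8], [[0, 0, 0], -35, 0.8], [[0, 0, 0], -42, 0.8], [[0, 0, 0], -49, 0.8], [[0, 0, 0], -50, 0.8], [[0, 0, 0], -50, 0.8]]'

```text
clock: 14.77
eef_pos: [0.6034, -0.0049, 0.2288]
tool_rot: [0.324, -3.122, -0.001]
ft_force: [0.4, 0.4, -0.8]
gripper_width: 0.802
gripper_force: 0.0
```

Run:
```python
from h import *
c,p,d=cam("wrist"); W=pts(c,d); save("w5.png",p)
for n,zl,zh,f in (("plate",.008,.02,p.min(-1)>140),("handle",.035,.052,p.max(-1)<90)):
    m=(W[...,2]>zl)&(W[...,2]<zh)&f&(abs(W[...,0]-.605)<.09)&(abs(W[...,1]+.005)<.095)
    print(n,m.sum(),cv2.minAreaRect((W[m][:,:2]*1000).astype(np.float32)) if m.sum()>4 else 0)
print(np.linalg.inv(c["extrinsics"])[:3,3])
go(604.5,-4.8,35,103)
```

```text
plate 5366 ((634.9461059570312, 3.8541717529296875), (180.1539764404297, 115.36097717285156), 85.52771759033203)
handle 613 ((605.0288696289062, -3.1167640686035156), (47.28986740112305, 16.604379653930664), 12.372735023498535)
[ 0.52810352 -0.02081268  0.34963946]
clk 14.82 pos [603.5  -4.9 229.3] yang 101.8 q6 -1.85 F [ 0.3 -0.3  0.3] w 0.798 gf 0.0
shift [ -1.4  -0.2 194.3] turn -1.2 or 178.8
```

Request:
arm_command --plan '[[[-1.6, 0.1, 35], -1.2, 0.8], [[-1.6, 0.1, 70], -1.2, 0.8], [[-1.6, 0.1, 105], -1.2, 0.8], [[-1.6, 0.1, 135], -1.2, 0.8], [[-1.6, 0.1, 160], -1.2, 0.8], [[-1.6, 0.1, 178], -1.2, 0.8], [[-1.6, 0.1, 188], -1.2, 0.8], [[-1.6, 0.1, 190], -1.2, 0.8], [[-1.6, 0.1, 190], -1.2, 0.8]]'

```text
clock: 15.57
eef_pos: [0.6054, -0.0045, 0.0406]
tool_rot: [0.359, -3.12, -0.0]
ft_force: [-0.0, 0.5, 0.8]
gripper_width: 0.796
gripper_force: 0.0
```

Request:
arm_command --plan '[[[0, 0, 0], 0, 0.5], [[0, 0, 0], 0, 0.3], [[0, 0, 0], 0, 0.1], [[0, 0, 0], 0, 0], [[0, 0, 0], 0, 0], [[0, 0, 0], 0, 0], [[0, 0, 0], 0, 0], [[0, 0, 0], 0, 0], [[0, 0, 0], 0, 0], [[0, 0, 0], 0, 0]]' --newtons 80

```text
clock: 16.4
eef_pos: [0.6061, -0.0045, 0.0421]
tool_rot: [-0.36, 3.119, -0.0]
ft_force: [-0.1, 0.6, 5.9]
gripper_width: 0.192
gripper_force: 81.9
```

Run:
```python
from h import *
go(604.5,-4.8,38,103)
```

```text
clk 16.4 pos [606.1  -4.5  42.1] yang 103.2 q6 -1.87 F [-0.1  0.6  5.9] w 0.192 gf 81.9
shift [1.6 0.  4.1] turn 0.2 or -179.8
```

Request:
arm_command --plan '[[[0, 0, -5], 0, 0], [[0, 0, -15], 0, 0], [[0, 0, -35], 0, 0], [[0, 0, -60], 0, 0], [[0, 0, -90], 0, 0], [[0, 0, -120], 0, 0], [[0, 0, -145], 0, 0], [[0, 0, -150], 0, 0], [[0, 0, -150], 0, 0]]'

```text
clock: 17.15
eef_pos: [0.6061, -0.0046, 0.1929]
tool_rot: [-0.36, 3.117, -0.001]
ft_force: [-0.1, 0.0, -5.0]
gripper_width: 0.196
gripper_force: 80.6
```

Run:
```python
from h import *
c,p,d=cam("wrist"); W=pts(c,d); save("w6.png",p)
c,p,d=cam("top"); save("t6.png",p)
W=pts(c,d)
m=(W[...,2]>.14)&(W[...,2]<.18)&(p.min(-1)>140)&(abs(W[...,0]-.605)<.1)&(abs(W[...,1]+.005)<.1)
print(m.sum(),cv2.minAreaRect((W[m][:,:2]*1000).astype(np.float32)) if m.sum()>4 else 0)
go(464.5,-278.8,191,92)
```

```text
30 ((628.5474853515625, -3.1963653564453125), (44.04766845703125, 109.65687561035156), 10.840580940246582)
clk 17.25 pos [604.7  -4.5 188.6] yang 103.2 q6 -1.87 F [-0.8  1.  -4.1] w 0.19 gf 80.5
shift [ 199.  -235.1   -2.1] turn 11.2 or -168.8
```

View pics/w6.png

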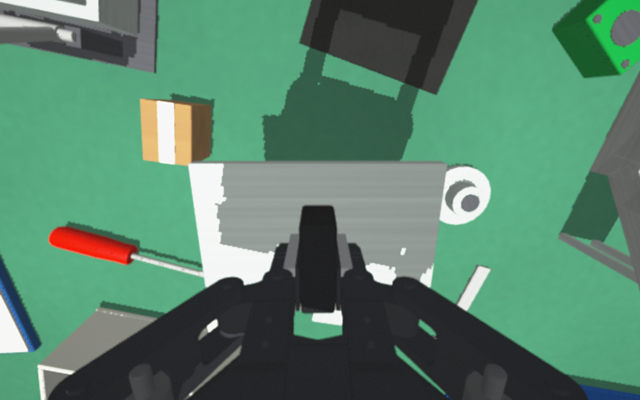

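Lid held squarely by its handle (318,255). I carry it over, going toward −x first to stay clear of the bail.

Request:
arm_command --plan '[[[25, 6, 0], 0, 0], [[55, 13, 0], 1, 0], [[90, 20, 0], 2, 0], [[120, 24, 0], 4, 0], [[139, 12, 0], 6, 0], [[147, -15, 0], 8, 0], [[155, -48, 0], 10, 0], [[163, -82, 0], 11.2, 0], [[171, -116, 0], 11.2, 0], [[179, -150, 0], 11.2, 0]]'

```text
clock: 18.08
eef_pos: [0.4641, -0.1925, 0.1881]
tool_rot: [0.054, -3.137, -0.003]
ft_force: [0.7, 0.4, -4.3]
gripper_width: 0.194
gripper_force: 80.5
```

Run:
```python
from h import *
go(464.5,-278.8,190,92)
```

```text
clk 18.08 pos [ 464.1 -192.5  188.1] yang 92.0 q6 -2.07 F [ 0.7  0.4 -4.3] w 0.194 gf 80.5
shift [  2.6 -86.2  -2.1] turn -0.0 or 180.0
```

Request:
arm_command --plan '[[[1, -25, 0], 0, 0], [[2, -50, 0], 0, 0], [[3, -70, 0], 0, 0], [[2.6, -82, 0], 0, 0], [[2.6, -86, 0], 0, 0], [[2.6, -86, 0], 0, 0], [[2.6, -86, 0], 0, 0], [[2.6, -86, 0], 0, 0]]'

```text
clock: 18.75
eef_pos: [0.4659, -0.2763, 0.1904]
tool_rot: [0.056, -3.141, -0.001]
ft_force: [-0.0, 0.5, -3.3]
gripper_width: 0.196
gripper_force: 80.4
```

Run:
```python
from h import *
go(464.5,-278.8,100,92)
c,p,d=cam("wrist"); W=pts(c,d); save("w7.png",p)
for n,zl,zh in (("plate",.148,.172),("rim",.048,.064)):
    m=(W[...,2]>zl)&(W[...,2]<zh)&(p.min(-1)>60)&(abs(W[...,0]-.465)<.075)&(abs(W[...,1]+.279)<.085)
    q=(W[m][:,:2]*1000).astype(np.float32)
    print(n,m.sum(),cv2.minAreaRect(q) if m.sum()>4 else 0, np.percentile(q,[1,99],axis=0) if m.sum()>4 else 0, np.median(W[m][:,2]))
go(464.5,-278.8,100,92)
```

```text
clk 18.75 pos [ 465.9 -276.3  190.4] yang 92.1 q6 -2.21 F [-0.   0.5 -3.3] w 0.196 gf 80.4
shift [ 1.4 -2.6 90.4] turn 0.1 or -179.9
plate 24030 ((466.1413269042969, -276.243896484375), (95.65699005126953, 140.5551300048828), 2.0607800483703613) [[ 417.39333405 -345.22998169]
 [ 490.83667725 -208.05777466]] 0.16137302028286987
rim 1882 ((428.71441650390625, -279.9648132324219), (19.27464485168457, 136.33853149414062), 2.061736822128296) [[ 417.38976776 -347.1955719 ]
 [ 438.2331604  -212.74845795]] 0.056006262634009985
clk 18.8 pos [ 465.9 -276.3  190.6] yang 92.1 q6 -2.21 F [ 0.1  0.6 -3.2] w 0.192 gf 80.4
shift [ 1.5 -2.5 90.6] turn 0.1 or -179.9
```

View pics/w7.png

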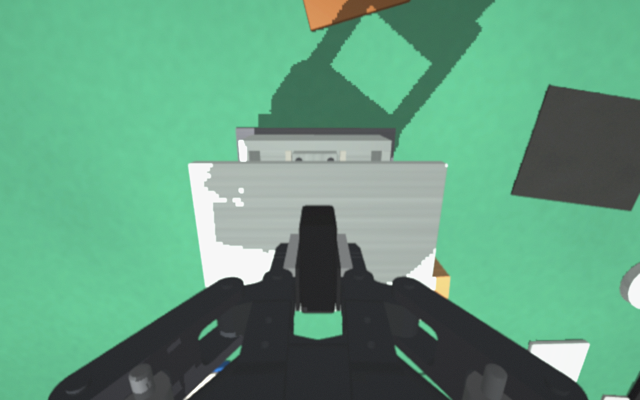

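The lid plate (315,225) is held level and square above the chamber, whose rim shows at (316,147). I lower slowly.

Request:
arm_command --plan '[[[1.5, -2.5, 6], 0, 0], [[1.5, -2.5, 18], 0, 0], [[1.5, -2.5, 34], 0, 0], [[1.5, -2.5, 50], 0, 0], [[1.5, -2.5, 64], 0, 0], [[1.5, -2.5, 74], 0, 0], [[1.5, -2.5, 80], 0, 0], [[1.5, -2.5, 82], 0, 0], [[1.5, -2.5, 82], 0, 0], [[1.5, -2.5, 82], 0, 0]]'

```text
clock: 19.63
eef_pos: [0.4647, -0.2802, 0.1095]
tool_rot: [-0.054, 3.14, -0.001]
ft_force: [-1.0, -1.3, -3.4]
gripper_width: 0.191
gripper_force: 80.5
```

Run:
```python
from h import *
go(464.6,-278.7,93,92)
```

```text
clk 19.63 pos [ 464.7 -280.2  109.5] yang 92.0 q6 -2.22 F [-1.  -1.3 -3.4] w 0.191 gf 80.5
shift [ 0.1  1.5 16.5] turn -0.0 or 180.0
```

Request:
arm_command --plan '[[[0.1, 1, 3], 0, 0], [[0.1, 1, 6], 0, 0], [[0.1, 1, 9], 0, 0], [[0.1, 1, 12], 0, 0], [[0.1, 1, 14], 0, 0], [[0.1, 1, 15.5], 0, 0], [[0.1, 1, 16.5], 0, 0], [[0.1, 1, 17], 0, 0], [[0.1, 1, 17], 0, 0]]'

```text
clock: 20.38
eef_pos: [0.4643, -0.2791, 0.0931]
tool_rot: [-0.054, 3.141, -0.0]
ft_force: [-4.8, 2.2, 4.8]
gripper_width: 0.193
gripper_force: 81.7
```

Run:
```python
from h import *
go(464.6,-278.7,93,92)
```

```text
clk 20.38 pos [ 464.3 -279.1   93.1] yang 92.0 q6 -2.21 F [-4.8  2.2  4.8] w 0.193 gf 81.7
shift [-0.3  0.4  0.1] turn -0.0 or 180.0
```

Request:
arm_command --plan '[[[0, 0, 0], 0, 0.3], [[0, 0, 0], 0, 0.5], [[0, 0, 0], 0, 0.6], [[0, 0, 0], 0, 0.6], [[0, 0, 0], 0, 0.6], [[0, 0, -20], 0, 0.6], [[0, 0, -50], 0, 0.6], [[0, 0, -85], 0, 0.6], [[0, 0, -120], 0, 0.6], [[0, 0, -155], 0, 0.6]]'

```text
clock: 21.22
eef_pos: [0.464, -0.2788, 0.2484]
tool_rot: [0.054, -3.141, -0.0]
ft_force: [0.4, -0.3, 0.4]
gripper_width: 0.598
gripper_force: 0.0
```

Request:
arm_command --plan '[[[0, 0, -25], 7, 0.6], [[0, 0, -45], 14, 0.6], [[0, 0, -45], 21, 0.6], [[0, 0, -45], 28, 0.6], [[0, 0, -45], 35, 0.6], [[0, 0, -45], 42, 0.6], [[0, 0, -45], 49, 0.6], [[0, 0, -45], 56, 0.6], [[0, 0, -45], 63, 0.6], [[0, 0, -45], 70, 0.6]]'

```text
clock: 22.05
eef_pos: [0.4642, -0.279, 0.2917]
tool_rot: [1.765, 2.599, 0.0]
ft_force: [-0.3, -0.3, -0.9]
gripper_width: 0.602
gripper_force: 0.0
```

Run:
```python
from h import *
c,p,d=cam("top"); W=pts(c,d); save("t8.png",p[130:290,360:480],5)
c2,p2,d2=cam("wrist"); W2=pts(c2,d2); save("w8.png",p2)
for n,P,w in (("top",p,W),("wrist",p2,W2)):
  for nm,zl,zh,f in (("plate",.055,.075,P.min(-1)>80),("handle",.085,.105,P.max(-1)<80),("bar",.19,.235,P.max(-1)<70)):
    m=(w[...,2]>zl)&(w[...,2]<zh)&f&(abs(w[...,0]-(.56 if nm=="bar" else .465))<(.04 if nm=="bar" else .055))&(abs(w[...,1]+.279)<.085)
    print(n,nm,m.sum(),[np.round(a,1) for a in cv2.minAreaRect((w[m][:,:2]*1000).astype(np.float32))] if m.sum()>4 else 0,np.percentile(w[m][:,2],[5,50,95]) if m.sum()>4 else 0)
go(560.5,-275.3,270,2)
```

```text
top plate 1255 [array([ 469. , -277.7]), array([105.5, 137.3]), np.float64(2.5)] [0.06089451 0.06415088 0.06747246]
top handle 132 [array([ 463.6, -278. ]), array([47.1, 17.3]), np.float64(3.4)] [0.08970159 0.09373347 0.09644136]
top bar 260 [array([ 560.8, -274.3]), array([13.4, 96.5]), np.float64(2.6)] [0.21623494 0.2217529  0.22525451]
wrist plate 7577 [array([ 469.5, -279.3]), array([104.7, 140.4]), np.float64(2.0)] [0.06287425 0.06408012 0.06533284]
wrist handle 426 [array([ 464.2, -278.1]), array([47.3, 15.9]), np.float64(2.0)] [0.08832734 0.09385061 0.09522509]
wrist bar 1758 [array([ 559.5, -265. ]), array([11.9, 77.3]), np.float64(1.9)] [0.21582331 0.22154903 0.22338762]
clk 22.15 pos [ 464.2 -279.   291.7] yang 21.9 q6 -0.99 F [-1.2  0.4 -0.7] w 0.601 gf 0.0
shift [-32.5  90.7  21.7] turn 19.9 or -160.1
```

View pics/w8.png

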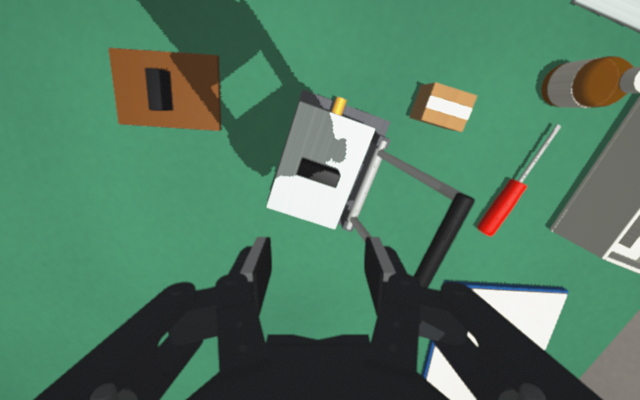

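The lid is seated: top at 64 mm, handle centred. The bail bar is at (445,240) in view. I move over it to grip.

Request:
arm_command --plan '[[[-10, 25, 0], 7, 0.55], [[-20, 55, 0], 14, 0.55], [[-30, 80, 0], 19.9, 0.55], [[-32.5, 90.7, 0], 19.9, 0.55], [[-32.5, 90.7, 0], 19.9, 0.55], [[-32.5, 90.7, 0], 19.9, 0.55], [[-32.5, 90.7, 0], 19.9, 0.55]]'

```text
clock: 22.73
eef_pos: [0.5598, -0.2754, 0.2919]
tool_rot: [-2.179, -2.263, 0.0]
ft_force: [0.8, 0.1, -0.3]
gripper_width: 0.549
gripper_force: 0.0
```

Run:
```python
from h import *
go(560.2,-275.3,220,2)
```

```text
clk 22.73 pos [ 559.8 -275.4  291.9] yang 2.2 q6 -0.55 F [ 0.8  0.1 -0.3] w 0.549 gf 0.0
shift [ 0.1  0.4 71.9] turn 0.2 or -179.8
```

Request:
arm_command --plan '[[[0, 0.4, 25], 0, 0.55], [[0, 0.4, 50], 0, 0.55], [[0, 0.4, 68], 0, 0.55], [[0, 0.4, 72], 0, 0.55], [[0, 0.4, 72], 0, 0.4], [[0, 0.4, 72], 0, 0.2], [[0, 0.4, 72], 0, 0.05], [[0, 0.4, 72], 0, 0], [[0, 0.4, 72], 0, 0], [[0, 0.4, 72], 0, 0]]' --newtons 30

```text
clock: 23.57
eef_pos: [0.5614, -0.2756, 0.2221]
tool_rot: [2.178, 2.259, 0.001]
ft_force: [-1.2, -0.3, 6.5]
gripper_width: 0.146
gripper_force: 29.8
```

Run:
```python
from h import *
go(560.2,-275.3,220,2)
# arc: shifts in tool (y ~ +chamber x, z down) from current bar angle
x0=96.1; a0=np.arccos((62-x0)/150)
for a in np.r_[np.arange(1.8,0,-.1),0]: print(round(a,2), np.round([-150*np.cos(a)+150*np.cos(a0), 150*np.sin(a0)-150*np.sin(a)],0),end=" ")
```

```text
clk 23.57 pos [ 561.4 -275.6  222.1] yang 2.1 q6 -0.55 F [-1.2 -0.3  6.5] w 0.146 gf 29.8
shift [ 0.4 -1.2  2.1] turn 0.1 or -179.9
1.8 [-0. -0.] 1.7 [-15.  -3.] 1.6 [-30.  -4.] 1.5 [-45.  -4.] 1.4 [-60.  -2.] 1.3 [-74.   2.] 1.2 [-88.   6.] 1.1 [-102.   12.] 1.0 [-115.   20.] 0.9 [-127.   29.] 0.8 [-139.   38.] 0.7 [-149.   49.] 0.6 [-158.   61.] 0.5 [-166.   74.] 0.4 [-172.   88.] 0.3 [-177.  102.] 0.2 [-181.  116.] 0.1 [-183.  131.] 0.0 [-184.  146.]
```

Request:
arm_command --plan '[[[0, -8, -2], 0, 0], [[0, -15, -3], 0, 0], [[0, -30, -4], 0, 0], [[0, -45, -4], 0, 0], [[0, -60, -2], 0, 0], [[0, -74, 2], 0, 0], [[0, -88, 6], 0, 0], [[0, -102, 12], 0, 0], [[0, -115, 20], 0, 0], [[0, -115, 20], 0, 0]]'

```text
clock: 24.4
eef_pos: [0.444, -0.2796, 0.1999]
tool_rot: [-2.182, -2.26, 0.002]
ft_force: [-4.2, -0.6, 2.7]
gripper_width: 0.147
gripper_force: 30.8
```

Run:
```python
from h import *
C=np.array([464.5,-278.8]); t=np.radians(2.05); s=arm.get_state()["eef_pos"]*1000
dx=(s[:2]-C)@[np.cos(t),np.sin(t)]; v=np.array([62-dx,s[2]-5-70]); a0=np.arctan2(v[1],v[0]); print("angle",a0,"radius",np.hypot(*v))
for a in np.r_[np.arange(1,-.05,-.1)]: print(round(a,2), np.round([62-150*np.cos(a)-dx, s[2]-5-70-150*np.sin(a)],1),end=" ")
go(560.2,-275.3,220,2)
```

```text
angle 0.9867734592240056 radius 149.67257841087266
1.0 [ 1.5 -1.4] 0.9 [-10.7   7.4] 0.8 [-22.   17.3] 0.7 [-32.2  28.2] 0.6 [-41.3  40.2] 0.5 [-49.1  53. ] 0.4 [-55.6  66.5] 0.3 [-60.8  80.5] 0.2 [-64.5  95.1] 0.1 [-66.7 109.9] 0.0 [-67.5 124.9] clk 24.4 pos [ 444.  -279.6  199.9] yang 2.0 q6 -0.67 F [-4.2 -0.6  2.7] w 0.147 gf 30.8
shift [  0.2 116.3 -20.3] turn 0.0 or -180.0
```

Request:
arm_command --plan '[[[0, -11, 7], 0, 0], [[0, -22, 17], 0, 0], [[0, -32, 28], 0, 0], [[0, -41, 40], 0, 0], [[0, -49, 53], 0, 0], [[0, -55, 66], 0, 0], [[0, -60, 80], 0, 0], [[0, -64, 95], 0, 0], [[0, -66, 110], 0, 0], [[0, -67, 121], 0, 0]]'

```text
clock: 25.23
eef_pos: [0.3774, -0.282, 0.0778]
tool_rot: [-2.179, -2.259, 0.004]
ft_force: [-7.4, -2.2, 2.2]
gripper_width: 0.153
gripper_force: 34.7
```

Request:
arm_command --plan '[[[0, 0, 2], 0, 0], [[0, 0, 4], 0, 0], [[0, 0, 5], 0, 0], [[0, 0, 5], 0, 0]]'

```text
clock: 25.57
eef_pos: [0.3773, -0.282, 0.0731]
tool_rot: [-2.179, -2.258, 0.005]
ft_force: [-9.0, -1.2, -0.0]
gripper_width: 0.151
gripper_force: 34.6
```

Run:
```python
from h import *
go(560.2,-275.3,220,2)
```

```text
clk 25.57 pos [ 377.3 -282.    73.1] yang 2.1 q6 -0.75 F [-9.  -1.2 -0. ] w 0.151 gf 34.6
shift [   0.2  182.3 -147.8] turn 0.1 or -179.9
```

Request:
arm_command --plan '[[[0, 0.5, 2], 0, 0], [[0, 0.5, 4], 0, 0], [[0, 0.5, 4], 0, 0], [[0, 0.5, 4], 0, 0], [[0, 0, 2], 0, 0.3], [[0, 0, 2], 0, 0.4], [[0, 0, 2], 0, 0.4], [[0, 0, 2], 0, 0.4]]'

```text
clock: 26.23
eef_pos: [0.3793, -0.2818, 0.072]
tool_rot: [2.18, 2.261, 0.001]
ft_force: [-0.3, 0.5, -0.1]
gripper_width: 0.4
gripper_force: 0.0
```

Request:
arm_command --plan '[[[0, 0, -20], 0, 0.4], [[0, 0, -50], 0, 0.4], [[0, 0, -85], 0, 0.4], [[0, 0, -120], 0, 0.4], [[0, 0, -150], 0, 0.4], [[0, 0, -150], 0, 0.4], [[0, 0, -150], 0, 0.4]]'

```text
clock: 26.82
eef_pos: [0.3797, -0.2822, 0.2237]
tool_rot: [2.177, 2.259, 0.001]
ft_force: [0.7, 0.1, -0.7]
gripper_width: 0.402
gripper_force: 0.0
```

Run:
```python
from h import *
for n in ("wrist","top"):
    c,P,d=cam(n); w=pts(c,d); save("z_%s.png"%n,P)
    for nm,zl,zh,f,x,hx in (("plate",.055,.07,P.min(-1)>80,.465,.052),("handle",.085,.105,P.max(-1)<80,.465,.05),("bar",.05,.12,P.max(-1)<80,.377,.03)):
        m=(w[...,2]>zl)&(w[...,2]<zh)&f&(abs(w[...,0]-x)<hx)&(abs(w[...,1]+.279)<.085)
        print(n,nm,m.sum(),[np.round(a,1) for a in cv2.minAreaRect((w[m][:,:2]*1000).astype(np.float32))] if m.sum()>4 else 0,np.percentile(w[m][:,2],[5,50,95]) if m.sum()>4 else 0)
go(400,0,220,2)
```

```text
wrist plate 9268 [array([ 465.7, -279.3]), array([101.4, 140.8]), np.float64(1.1)] [0.06289352 0.06407296 0.06527937]
wrist handle 978 [array([ 463.9, -277.9]), array([48.3, 15.8]), np.float64(2.0)] [0.08837442 0.09386134 0.09507262]
wrist bar 1305 [array([ 376.9, -281.1]), array([13.6, 96.3]), np.float64(2.2)] [0.07165301 0.07593005 0.07760389]
top plate 1572 [array([ 464.2, -279.7]), array([ 96.8, 141.7]), np.float64(2.0)] [0.06110402 0.06419176 0.06778046]
top handle 145 [array([ 463.8, -278.3]), array([48. , 16.8]), np.float64(2.6)] [0.08734196 0.09340227 0.09648746]
top bar 160 [array([ 379.4, -265. ]), array([77.4, 32.3]), np.float64(74.4)] [0.06927677 0.07589265 0.07934569]
clk 26.92 pos [ 378.8 -281.4  220.6] yang 2.1 q6 -0.75 F [ 0.8  0.8 -0.3] w 0.401 gf 0.0
shift [280.5  31.5   0.9] turn 0.1 or -179.9
```

View pics/z_wrist.png

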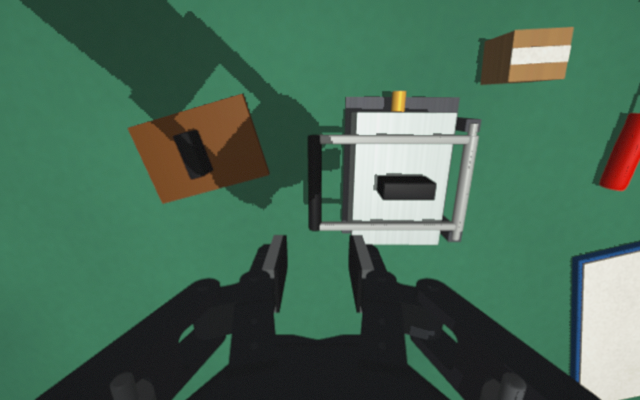

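The bail lies flat: the bar at (315,183) has its top at 77 mm, which is angle ≈ 0. The lid is level and centred. Handing in.

```bash
python3 -c "
from station import arm
print(arm.finish_job())"
```

```text
the job is handed in; nothing more can be done
None
```

I handed the job in with the casting between the chamber rails, the lid seated level on the rim, the bail flat across it and the gripper clear, at about 27 s; no verdict came back.

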